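Unlock the dishwasher-tablet safe by the sink and hold it unlocked

ROBOT

A 6-joint arm with a two-finger parallel gripper is mounted at the origin on the work surface. World frame = base frame: x ahead of the robot, y to its left, z up, the work surface at z = 0. Lengths are in m, angles in rad, forces in N, time in s.
With the tool pointing down it reaches from about 0.275 to 0.725 m from the base axis. Payload 15.9 kg.
Tool frame: the origin (TCP) lies between the finger pads; the fingertips stand ahead of it and the grasp point (between the pads) lies 5 mm behind it (robot.nose_length is the z of the fingertips in the tool frame, in m); z points along the fingers, y is the line along which they close (so a half turn about z gives the same grasp; the last joint's range is limited). The gripper opens to 85 mm and grips with 20 to 120 N. Pads are 22 mm wide; open, the fingers measure 114 mm over their backs; the gripper's body (76 mm by 85 mm) begins 54 mm behind the grasp point. The pads swing forward as they close: fully open they stand 13 mm farther back than shut.
Start: joints at [1.147, 0.213, -0.034, 1.323, 0, 1.571], TCP at [0.206, 0.456, 0.245] pointing down, gripper open.
Joint ranges: [-2.98, 2.98], [-0.74, 1.72], [-1.14, 1.35], [-2.1, 2.04], [-1.57, 1.44], [-3.14, 3.14]. Speed limits (rad/s): [1.89, 1.89, 2.39, 2.57, 3.14, 3.14].

INTERFACE

Orientations are given as a unit quaternion [w, x, y, z].
In Python, from plant import robot gives the robot as it stands. The module is installed in compiled form; this text tells all that it offers. Calls block until the motion is done:
- robot.movep(position, orientation): joint-space move of the TCP to a pose.
- robot.move_straight(position, rot=None, speed=0.15): straight line of the TCP; rot=None keeps the orientation; speed is the mean speed in m/s.
- robot.move_joints(angles): joint-space move.
- robot.command_gripper(opening, grasp_force=None): opening from 0.0 (shut) to 1.0 (fully open); grasp_force is the grip in N (None keeps the last); returns when the fingers have stopped.
- robot.dwell(seconds).
- robot.ik(position, orientation): joint angles nearest the present ones, or None.
- robot.snapshot(name): name is "scene" or "top"; returns a dict with "pixels" (400x640x3 uint8, red, green, blue), "mtx" (3x3 intrinsics, pixels), "distortion" ([k1, k2, p1, p2, k3] as OpenCV has them; the pictures are not rectified), "R" (3x3) and "t" (3): a world point X has camera coordinates R X + t. Camera axes: x right, y down, z forward; pixel columns grow to the right and rows downward; lengths in m; the calibration is good to about 2 mm. A picture is of the moment at which its call begins. There is no depth.
A pose or a line that the arm cannot do raises robot.Unreachable and nothing moves.
- robot.job_done(): hands the job in; it is judged then, once.
Readings, each from a call of its own:
- robot.current_t(): time.
- robot.current_q(): joint angles.
- robot.current_joint_vel(): joint speeds.
- robot.current_effort(): joint torques, N m.
- robot.current_ee_pos(): TCP position.
- robot.current_orientation(): TCP orientation.
- robot.current_wrist_force(): force on the tool from outside, world axes, zero at the start.
- robot.current_wrist_torque(): the same for the moment, N m.
- robot.current_grip_width(): opening from 0.0 (shut) to 1.0 (fully open).
- robot.current_finger_force(): force on a finger pad.
Only numpy, scipy, OpenCV 4.12 (cv2) and the standard library are available. Lean on these libraries where they do the work, as an engineer would, in place of code of your own. Each camera call takes 0.05 s, during which the arm holds its last target. There are 200 camera calls.

TASK

Slide the blue key straight up out of its slot in the wooden key block and push it down into the lock on top of the white tablet safe, working it past the sticky pins until its head sits down on the lock plate. Then turn it a quarter turn clockwise (seen from above) to the stop, and finish while still gripping the key and holding it turned, for the lock springs back if let go. Leave the yellow and red keys in the block, and leave the mug and the soap bottle where they stand.

Things in the scene. Friction and masses are not known exactly. Their poses are not given: they have to be found in the camera images.
- blue_key_center (a point): flat upright key, blue plastic head, 85 mm tall, half-way point. Own z runs up from tip to head. Head: 7.5 mm below to 42.5 mm above this point, 36 mm wide (own x), 12 mm thick (y). Under it a round neck 8 mm thick, 11 mm long, then a steel blade. The same turned half round about z; 40 to 85 g. At first it hangs by its head in one of the block's three slots (any), held only by its weight.
- blue_key_tip (a point): the blue key's tip, the lowest point of its steel blade, 42.5 mm below its half-way point; same axes. The blade is 16 mm wide (x), 8 mm thick (y), 24 mm long, its lowest 7 mm tapering down to 9 x 3.6 mm.
- yellow_key_center (a point): the same kind of key with a yellow head, in another slot; to be left in the block. Point and axes as for the blue key.
- red_key_center (a point): the same kind of key with a red head, in another slot; to be left in the block. Point and axes as for the blue key.
- key_block: fixed block of pale wood, 60 mm (x) by 235 mm (y) by 40 mm high, origin at the centre of its underside. Three slots in its top, 17.6 mm (x) by 9.6 mm (y), 37 mm deep, at y = -75, 0 and 75 mm. Each holds a key, its width along the block's x, its head resting on the block's top, its blade and neck (35 mm) inside.
- safe: fixed white box, 170 mm (x) by 220 mm (y) by 100 mm high, origin at the centre of its underside. In the middle of its lid is a brass lock plate, 60 x 60 x 6 mm, with the black-rimmed key slot. A dark steel bolt and its staple lie on the lid on the +y side, up to 12 mm above it; the bolt draws back as the lock turns.
- lock_mouth (a point): centre of the key slot at the lock plate's upper face, 106 mm above the counter; does not turn with the lock. Slot 17.4 mm along x, 9.4 mm along y, sharp. Two sticky pins 16 and 24 mm down must be pushed by: 25 N straight down, 12 N if rocked (1 mm sideways, 0.06 rad). Head down on the plate, the key's half-way point is 7.5 mm above this point. It turns only when home and is then trapped.
- plug (a joint): turn of the lock cylinder in rad: 0 with the cylinder's slot in line with the plate's slot (start), growing as the key turns clockwise seen from above; a stop at 1.6. A spring of 0.06 N m/rad turns it back. The key has about 0.1 rad of play in the cylinder.
- mug: blue mug, 76 mm across, 85 mm high, with a handle at its +y side; origin at the centre of its underside.
- soap_bottle: green soap bottle, 60 mm in diameter, 150 mm high; origin at the centre of its underside.
There are look-alikes about, which are no part of the job. There is more than one size of the part that bears blue_key_center; the job needs the largest.

How it is judged:
On the way, in this order (a step that is already met when the one before it is completed fails the run):
1. the blue key is drawn up clear of its slot, held in the fingers (z of blue_key_center in the frame of key_block above 0.084 m and contact force between the fingers and blue_key above 1 N), for 0.1 s.
2. the blue key is fully down in the lock, not yet turned (z of blue_key_center in the frame of lock_mouth below 0.0125 m and horizontal distance between blue_key_center and lock_mouth below 0.005 m and angle between blue_key_center's own z axis and vertical below 0.12 rad and value of joint plug below 0.3 rad), for 0.1 s.
At the end, for the whole second after the job is handed in: The blue key is fully down in the lock (its half-way point within 12.5 mm above the lock plate, 5 mm of the lock's axis, upright to 0.12 rad), the cylinder is turned clockwise by more than 1.4 rad, and the fingers still grip the key (over 1 N) and hold it so through the last second (z of blue_key_center in the frame of lock_mouth below 0.0125 m and horizontal distance between blue_key_center and lock_mouth below 0.005 m and angle between blue_key_center's own z axis and vertical below 0.12 rad and value of joint plug above 1.4 rad and contact force between the fingers and blue_key above 1 N); the arm keeps its last pose, push and grip.
It fails at once if the yellow key is drawn out of or shifted in the block (distance of yellow_key_center from where it was at the start of the episode above 0.012 m).
It fails at once if the red key is drawn out of or shifted in the block (distance of red_key_center from where it was at the start of the episode above 0.012 m).
It fails at once if the mug is shifted or tipped (distance of mug from where it was at the start of the episode above 0.03 m or angle between mug's own z axis and vertical above 0.5 rad).
It fails at once if the soap bottle is shifted or tipped (distance of soap_bottle from where it was at the start of the episode above 0.03 m or angle between soap_bottle's own z axis and vertical above 0.5 rad).
It also fails if it takes over 50 s, if anything falls off the work surface, if the arm or the gripper's body presses on something with over 40 N, if the wrist force passes 120 N, or if a joint passes its speed limit or range.

## Working session

There is one attempt and no reset: what is moved stays moved. The work goes in short steps, each a Python script; the robot and the scene stay as the last script left them, time stands still between calls to the robot, and variables do not carry over. Pictures are saved under pics/ and viewed, at most 10 in all, crops included, and the job is handed in when it is done.

```bash
mkdir -p pics; python3 - <<'E'
from plant import robot
import cv2,pickle
for n in("scene","top"):
    s=robot.snapshot(n); pickle.dump(s,open(n+".pkl","wb")); cv2.imwrite(f"pics/{n}0.png",s["pixels"][...,::-1])
    print(n,s["mtx"],s["distortion"],-s["R"].T@s["t"],s["R"])
print(robot.nose_length,robot.current_orientation(),robot.current_t())
E
```

```text
scene [[362.74796404   0.         320.32994692]
 [  0.         362.74796404 199.48685336]
 [  0.           0.           1.        ]] [0.01996244 0.         0.         0.         0.        ] [1.09209964 0.39647493 0.63443547] [[-0.60390788  0.79705327  0.00116049]
 [ 0.53701497  0.40795823 -0.73836644]
 [-0.58899082 -0.44528212 -0.67439873]]
top [[483.61067048   0.         318.98167947]
 [  0.         483.61067048 200.84032437]
 [  0.           0.           1.        ]] [-0.11934109  0.          0.          0.          0.        ] [0.39383008 0.05887616 1.24574236] [[ 0.01573782 -0.99978931  0.01317755]
 [-0.98122007 -0.01797682 -0.19205209]
 [ 0.19224851 -0.0099076  -0.98129626]]
0.014 [-1.03586858e-04  2.10317132e-01  9.77633100e-01 -4.64387671e-04] 0.1
```

View pics/scene0.png

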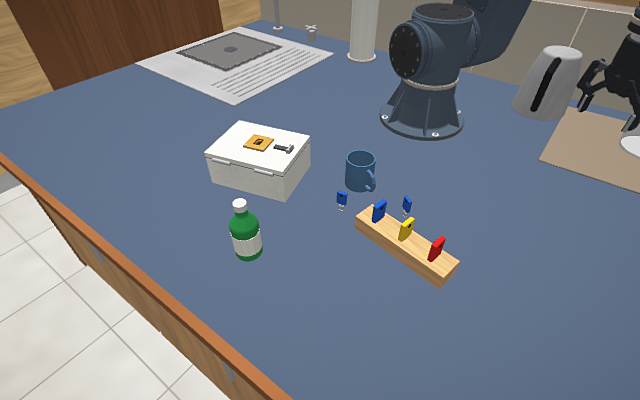

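View pics/top0.png

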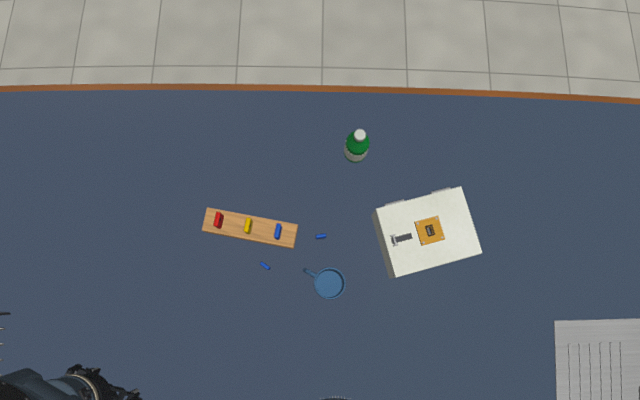

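The top view shows the block, with the blue key in its slot at (278,231), yellow at (248,226) and red at (218,219). The lock plate is at (430,231), the mug at (329,283) and the bottle at (357,145). The loose blue bits at (321,236) and (265,265) are the smaller look-alikes.

```bash
cat > h.py <<'E'
import numpy as np,cv2,pickle
def proj(s,uv,z):
    n=cv2.undistortPoints(np.array(uv,float).reshape(-1,1,2),s["mtx"],s["distortion"])[:,0]
    d=np.c_[n,np.ones(len(n))]@s["R"]; c=-s["R"].T@s["t"]
    return (c+d*((z-c[2])/d[:,2])[:,None])[:,:2]
def pix(s,X):
    return cv2.projectPoints(np.array(X,float).reshape(-1,1,3),cv2.Rodrigues(s["R"])[0],s["t"],s["mtx"],s["distortion"])[0][:,0]
def tri(ss,uvs):
    A=[];b=[]
    for s,uv in zip(ss,uvs):
        n=cv2.undistortPoints(np.array(uv,float).reshape(1,1,2),s["mtx"],s["distortion"])[0,0]
        for i in(0,1): A.append(s["R"][i]-n[i]*s["R"][2]); b.append(n[i]*s["t"][2]-s["t"][i])
    x,r,*_=np.linalg.lstsq(np.array(A),np.array(b),rcond=None); return x,np.sqrt(r)
def mask(s,h0,h1,smin,vmin,box):
    hsv=cv2.cvtColor(s["pixels"],cv2.COLOR_RGB2HSV); m=cv2.inRange(hsv,(h0,smin,vmin),(h1,255,255))
    o=np.zeros_like(m); x0,y0,x1,y1=box; o[y0:y1,x0:x1]=m[y0:y1,x0:x1]
    return o
E
python3 - <<'E'
from h import *
S={n:pickle.load(open(n+".pkl","rb")) for n in("scene","top")}
def rect(n,m,z):
    c=max(cv2.findContours(m,cv2.RETR_EXTERNAL,cv2.CHAIN_APPROX_NONE)[0],key=cv2.contourArea)
    p=proj(S[n],c[:,0],z); r=cv2.minAreaRect((p*1000).astype(np.float32)); print(n,z,len(c),np.round(r[0],1),np.round(r[1],1),round(r[2],1))
rect("top",mask(S["top"],5,25,60,80,(190,195,310,260)),.04)
rect("top",mask(S["top"],8,25,120,80,(405,205,455,255)),.106)
rect("scene",mask(S["scene"],8,25,120,80,(235,128,280,155)),.106)
rect("top",mask(S["top"],100,125,190,60,(270,220,288,242)),.09)
rect("top",mask(S["top"],20,35,150,80,(240,215,256,240)),.09)
rect("top",mask(S["top"],0,6,150,60,(208,205,228,235)),.09)
for n,b in(("top",(400,200,460,260)),("scene",(235,125,290,158))):
    x0,y0,x1,y1=b; 
    c=cv2.resize(S[n]["pixels"][y0:y1,x0:x1],None,fx=7,fy=7,interpolation=cv2.INTER_CUBIC); cv2.imwrite(f"/tmp/{n}.png",c[...,::-1])
a,b=cv2.imread("/tmp/top.png"),cv2.imread("/tmp/scene.png")
x=S["top"]["pixels"][195:260,195:305][...,::-1]; x=cv2.resize(x,None,fx=7,fy=7,interpolation=cv2.INTER_CUBIC)
W=800;o=np.zeros((600,800,3),np.uint8)
a=cv2.resize(a,(300,300));b=cv2.resize(b,(385,231))
x=cv2.resize(x,(500,295));o[:300,:300]=a;o[:231,310:695]=b;o[302:597,:500]=x
cv2.imwrite("pics/c1.png",o)
E
```

```text
top 0.04 228 [558.6 221.1] [237.8  63.4] 80.3
top 0.106 100 [ 550.1 -217.8] [58.  58.6] 16.0
scene 0.106 68 [ 552.2 -215.1] [64.2 59.8] 15.1
top 0.09 38 [544.5 145.8] [ 8.7 33.6] 79.3
top 0.09 37 [557.6 218.1] [17.2 38.7] 81.1
top 0.09 48 [569.8 291.1] [36.8 19.6] 1.2
```

View pics/c1.png

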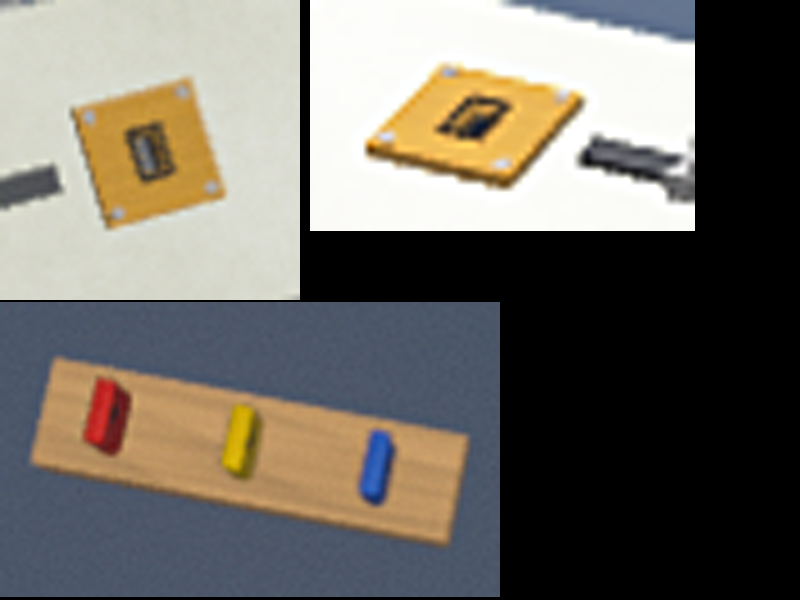

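```bash
cat >> h.py <<'E'
from scipy.spatial.transform import Rotation as Ro
def quat(yaw,roll=0.,pitch=0.): # roll/pitch: extra rocking about the key's x/y
    r=Ro.from_euler('z',yaw)*Ro.from_euler('xy',[roll,pitch])*Ro.from_euler('x',np.pi)
    return np.roll(r.as_quat(),1)
YB=np.deg2rad(-9.7); YL=np.deg2rad(15.7)
E
python3 - <<'E'
from h import *
from plant import robot
S=[pickle.load(open(n+".pkl","rb")) for n in("top","scene")]
print(tri(S,[(430.2,230.4),(258.4,141.9)]))
ms=[mask(S[0],100,125,190,60,(270,220,288,242)),mask(S[1],100,125,190,60,(368,196,390,226))]
for m,s in zip(ms,S): 
    p=np.argwhere(m)[:,::-1]; print(len(p),p.min(0),p.max(0),p.mean(0))
print(pix(S[1],[[.546,.147,.09],[.546,.147,.04],[.546,.147,.065]]),pix(S[0],[[.546,.147,.09],[.546,.147,.065]]))
for k in(0,np.pi):
    for n,p,y in(("blk",[.546,.147,.065],YB),("lift",[.546,.147,.26],YB),("lock",[.5505,-.2165,.132],YL),("turn",[.5505,-.2165,.132],YL-1.7)):
        q=robot.ik(p,quat(y+k)); print(n,k,None if q is None else np.round(q,2))
E
```

```text
(array([ 0.54913734, -0.21962917,  0.10395125]), array([0.00209498]))
31 [275 224] [280 238] [277.32258065 230.90322581]
202 [372 199] [386 222] [378.40594059 210.83168317]
[[379.4590625  202.64203894]
 [377.04267261 218.58807584]
 [378.22536428 210.77948384]] [[277.04634775 230.36462153]
 [277.77941137 231.70758843]]
blk 0 [ 0.26  0.44 -0.18  0.95  0.   -2.71]
lift 0 [ 0.26  0.35  0.19  1.41  0.   -2.71]
lock 0 [-0.37  0.44 -0.    1.13  0.    2.49]
turn 0 [-0.37  0.44 -0.    1.13  0.   -2.09]
blk 3.141592653589793 [ 0.26  0.44 -0.18  0.95  0.    0.43]
lift 3.141592653589793 [0.26 0.35 0.19 1.41 0.   0.43]
lock 3.141592653589793 [-0.37  0.44 -0.    1.13  0.   -0.65]
turn 3.141592653589793 [-0.37  0.44 -0.    1.13  0.    1.05]
```

```bash
python3 - <<'E'
from h import *
from plant import robot
q=quat(YB+np.pi)
robot.command_gripper(0.45,90)
robot.movep([.546,.147,.2],q)
robot.move_straight([.546,.147,.066],speed=.12)
robot.command_gripper(0.0,90)
print(robot.current_grip_width(),robot.current_finger_force(),robot.current_wrist_force(),robot.current_wrist_torque())
robot.move_straight([.546,.147,.27],speed=.1)
print(robot.current_grip_width(),robot.current_finger_force(),robot.current_wrist_force(),robot.current_t())
robot.movep([.5495,-.218,.27],quat(YL+np.pi))
robot.move_straight([.5495,-.218,.190],speed=.1)
for n in("scene","top"):
    s=robot.snapshot(n); pickle.dump(s,open(n+"1.pkl","wb"))
x,t=[pickle.load(open(n+"1.pkl","rb"))["pixels"][...,::-1] for n in("scene","top")]
a=cv2.resize(x[75:160,215:315],(800,680)[:2],interpolation=cv2.INTER_CUBIC)[:600]
a=cv2.resize(x[85:160,210:310],(800,600),interpolation=cv2.INTER_CUBIC)
cv2.imwrite("pics/s1.png",a)
cv2.imwrite("pics/t1.png",cv2.resize(t[190:265,380:480],(800,600),interpolation=cv2.INTER_CUBIC))
print(robot.current_t(),robot.current_ee_pos(),robot.current_grip_width())
E
```

```text
0.13093039213661256 87.58089780807495 [-2.21491438  0.25292748  6.29144158] [0.02058626 0.22642373 0.03767752]
0.12800031005745796 87.91489005088806 [ 0.41993674  0.27873518 -0.63259635] 6.125
8.5417 [ 0.5498629  -0.21812823  0.19070832] 0.1287909521333746
```

View pics/s1.png

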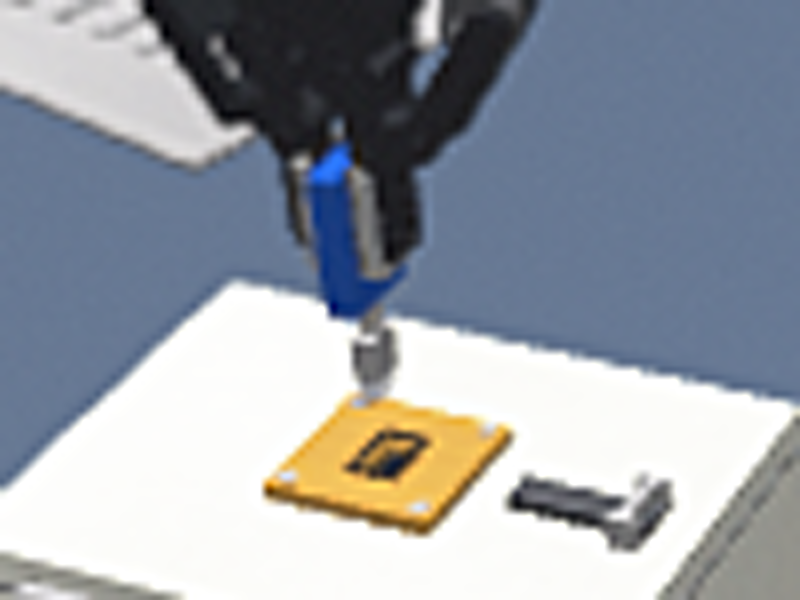

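View pics/t1.png

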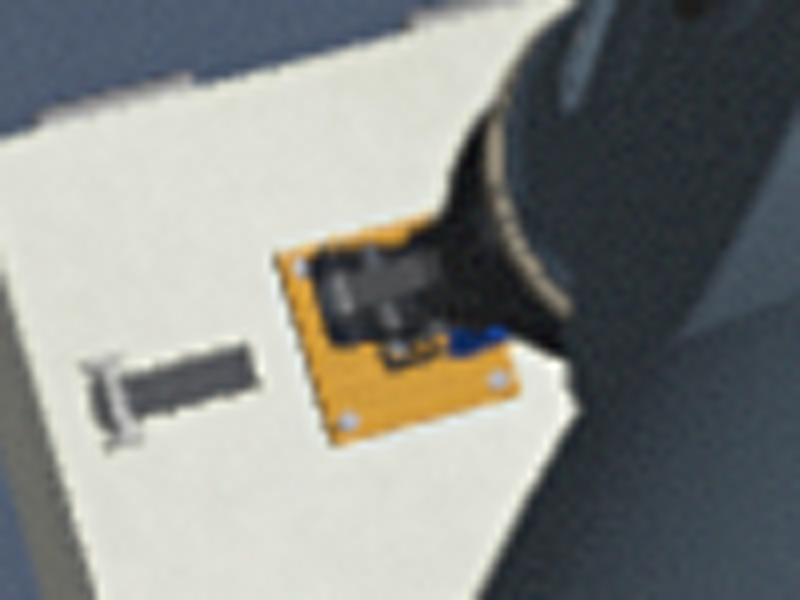

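The scene crop shows the key gripped above the lock, with its tip at about (375,393), its neck at (373,320), the slot at (388,455) and the head top at (345,150). The top view is mostly hidden by the gripper. I'll overlay the nominal key model to check tilt and offset.

```bash
cat >> h.py <<'E'
def keypts(c,R):
    P=[]
    for z,w,t in((42.5,36,12),(-7.5,36,12),(-18.5,8,8),(-18.5,16,8),(-35.5,16,8),(-42.5,9,3.6)):
        P.append([[sx*w/2,sy*t/2,z] for sx,sy in((1,1),(1,-1),(-1,-1),(-1,1))])
    return np.array(c)+(np.array(P)/1000).reshape(-1,3)@R.T
def overlay(s,c,R,lock,yl,box,f,fn):
    x0,y0,x1,y1=box; im=cv2.resize(s["pixels"][y0:y1,x0:x1,::-1],None,fx=f,fy=f,interpolation=cv2.INTER_CUBIC)
    T=lambda X:(((pix(s,X)+.5-[x0,y0])*f)).astype(np.int32)
    k=T(keypts(c,R)).reshape(-1,4,2)
    for p in k: cv2.polylines(im,[p],True,(0,255,0),1)
    for a,b in((0,1),(3,4),(4,5)):
        for i in range(4): cv2.line(im,tuple(map(int,k[a][i])),tuple(map(int,k[b][i])),(0,255,255),1)
    Rl=Ro.from_euler('z',yl).as_matrix()
    for w,t in((60,60),(17.4,9.4)):
        q=np.array(lock)+np.array([[sx*w/2e3,sy*t/2e3,0] for sx,sy in((1,1),(1,-1),(-1,-1),(-1,1))])@Rl.T
        cv2.polylines(im,[T(q)],True,(0,0,255),1)
    cv2.imwrite(fn,im)
E
python3 - <<'E'
from h import *
from plant import robot
s=pickle.load(open("scene1.pkl","rb")); p=robot.current_ee_pos(); print(p,robot.current_orientation(),quat(YL+np.pi))
R=Ro.from_euler('z',YL).as_matrix()
overlay(s,p-[0,0,.0185],R,[.5505,-.2175,.106],YL,(210,85,310,160),8,"pics/o1.png")
E
```

```text
[ 0.5498629  -0.21812823  0.19070832] [ 4.97783486e-04 -1.36585592e-01  9.90628110e-01 -2.74941528e-04] [-8.36311980e-18 -1.36580111e-01  9.90629029e-01  6.06585335e-17]
```

View pics/o1.png

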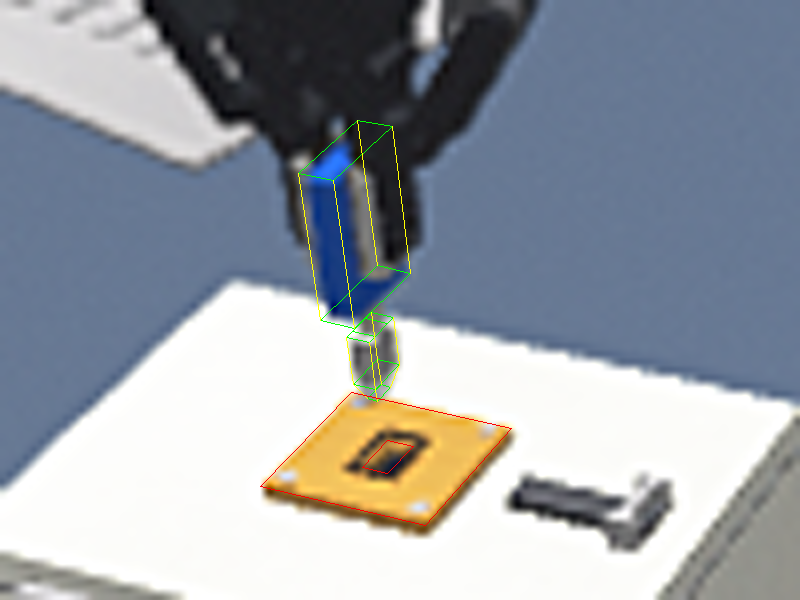

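The model fits the key and lock to about 1 mm. The tip should meet the mouth at TCP z≈0.167, and I'll descend while watching the force.

```bash
python3 - <<'E'
from h import *
from plant import robot
q=quat(YL+np.pi)
robot.move_straight([.5505,-.2175,.172],q,speed=.05); robot.dwell(.2)
f0=robot.current_wrist_force();t0=robot.current_wrist_torque();np.save("f0.npy",np.r_[f0,t0])
print(robot.current_t(),f0,t0)
z=.172
while z>.152:
    z-=.002; robot.move_straight([.5505,-.2175,z],q,speed=.03)
    f=robot.current_wrist_force()-f0
    print(round(z,3),np.round(robot.current_ee_pos()*1000,1),np.round(f,1),np.round(robot.current_wrist_torque()-t0,2))
    if np.linalg.norm(f)>8: break
print(robot.current_t())
E
```

```text
9.25 [-0.49083565 -0.43236172 -0.56104812] [ 0.05741205 -0.09310129 -0.05129057]
0.17 [ 550.4 -217.5  169.9] [-0.1  0.5  0. ] [-0.08  0.09  0.05]
0.168 [ 550.4 -217.5  167.8] [ 0.4  0.4 -0.2] [-0.01  0.05  0.09]
0.166 [ 550.4 -217.5  165.9] [0.9 0.3 1.2] [-0.05  0.14  0.08]
0.164 [ 550.4 -217.5  163.9] [ 1.  -0.  -0.1] [-0.05  0.11  0.  ]
0.162 [ 550.4 -217.5  161.9] [ 0.5 -0.1  0.3] [-0.05  0.1   0.02]
0.16 [ 550.4 -217.5  159.9] [ 0.8  0.2 -0.3] [-0.05  0.1   0.09]
0.158 [ 550.4 -217.5  157.9] [0.6 1.  0.5] [-0.08  0.1   0.09]
0.156 [ 550.5 -217.5  155.9] [-0.4  0.2 -0. ] [-0.06  0.12  0.03]
0.154 [ 550.4 -217.5  153.9] [-0.3  0.2  0. ] [-0.07  0.05  0.12]
0.152 [ 550.5 -217.5  151.9] [-0.5  0.1  0.6] [-0.02  0.1   0.07]
11.75
```

It went in cleanly, about 15 mm deep. Next I'll push past the pins with a firmer grip.

```bash
python3 - <<'E'
from h import *
from plant import robot
q=quat(YL+np.pi); f0=np.load("f0.npy")
robot.command_gripper(0.0,118)
z=.152
while z>.126:
    z-=.001; robot.move_straight([.5505,-.2175,z],q,speed=.03)
    f=robot.current_wrist_force()-f0[:3]
    print(round(z,3),np.round(robot.current_ee_pos()*1000,1),np.round(f,1),np.round(robot.current_wrist_torque()-f0[3:],2))
    if f[2]>45: break
s=robot.snapshot("scene"); pickle.dump(s,open("scene2.pkl","wb"))
p=robot.current_ee_pos()
overlay(s,[.5505,-.2175,.1135],Ro.from_euler('z',YL).as_matrix(),[.5505,-.2175,.106],YL,(210,85,310,160),8,"pics/o2.png")
print(robot.current_t(),robot.current_grip_width())
E
```

```text
0.151 [ 550.5 -217.5  151. ] [ 0.   0.4 -1.3] [-0.05  0.09  0.01]
0.15 [ 550.6 -217.6  150. ] [ 1.  -0.6 -0.4] [-0.38 -0.11  0.03]
0.149 [ 550.6 -217.7  149. ] [ 2.  -2.2 -0.3] [-0.66 -0.2   0.06]
0.148 [ 550.6 -217.8  148. ] [ 1.3 -3.3  2. ] [-1.15 -0.12  0.1 ]
0.147 [ 550.6 -217.8  147.1] [ 1.9 -5.7  1.2] [-1.45 -0.36  0.03]
0.146 [ 550.7 -218.   146.2] [ 2.3 -6.3  2.5] [-1.66 -0.15  0.05]
0.145 [ 550.7 -218.   145. ] [ 3.3 -6.2 -0.6] [-2.01 -0.54  0.05]
0.144 [ 550.7 -218.   144.1] [ 2.8 -7.  -0.5] [-1.91 -0.5   0.05]
0.143 [ 550.5 -218.1  142.9] [ 1.5 -7.  -1. ] [-2.11 -0.25 -0.  ]
0.142 [ 550.6 -217.8  141.7] [ 4.3 -6.5 -6.2] [-1.69 -0.85 -0.01]
0.141 [ 550.6 -217.8  141. ] [ 2.4 -4.6  1.9] [-1.36 -0.21  0.01]
0.14 [ 550.6 -217.6  140.1] [ 2.2 -3.8  2.4] [-1.19 -0.3   0.02]
0.139 [ 550.4 -217.4  138.7] [ 1.9 -2.7 -2.6] [-1.05 -0.43  0.  ]
0.138 [ 550.3 -217.3  137.8] [ 0.7 -2.1 -0.3] [-0.58 -0.15 -0.04]
0.137 [ 550.4 -217.2  136.6] [ 2.3 -0.1 -2.6] [-0.16 -0.49  0.03]
0.136 [ 550.3 -217.2  135.4] [ 3.3  0.4 -9.5] [ 0.03 -0.76 -0.02]
0.135 [ 550.4 -217.3  135. ] [ 1.3  1.8 -0.2] [ 0.46 -0.02 -0.05]
0.134 [ 550.  -217.5  133.9] [-3.   2.  -1.5] [0.27 1.04 0.03]
0.133 [ 550.3 -217.4  132.7] [-1.   1.9 -3. ] [0.36 0.6  0.  ]
0.132 [ 550.4 -217.5  132.7] [-7.   3.4 10.1] [0.76 1.67 0.01]
0.131 [ 550.4 -217.5  132.6] [-12.1   5.1  24.4] [1.26 2.7  0.03]
0.13 [ 550.5 -217.5  132.5] [-16.8   8.4  38.3] [ 1.72  3.86 -0.06]
0.129 [ 550.5 -217.5  132.5] [-22.1  10.2  51.6] [2.18 5.   0.  ]
17.7667 0.1263256291023297
```

View pics/o2.png

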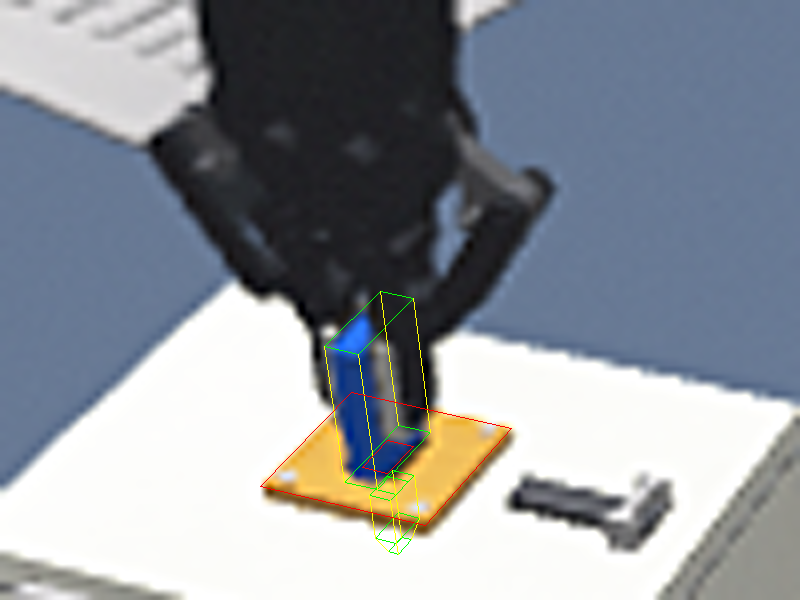

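The key is home, with a hard stop at TCP z≈0.1326, the expected height. I'll ease the push and turn it clockwise.

```bash
python3 - <<'E'
from h import *
from plant import robot
f0=np.load("f0.npy")
robot.move_straight([.5505,-.2175,.1315],quat(YL+np.pi),speed=.03)
for a in list(np.arange(.15,1.6,.15))+[1.6,1.65,1.7]:
    robot.movep([.5505,-.2175,.1317],quat(YL+np.pi-a))
    R=Ro.from_quat(np.roll(robot.current_orientation(),-1)).as_matrix()
    f=robot.current_wrist_force()-f0[:3]; t=robot.current_wrist_torque()-f0[3:]
    print(round(a,2),round((YL+np.pi-np.arctan2(R[1,0],R[0,0]))%6.283,3),np.round(robot.current_ee_pos()*1000,1),np.round(f,1),np.round(t,2),round(robot.current_q()[5],3))
    if np.linalg.norm(f)>60: break
    if t[2]>1.5: break
print(robot.current_t(),robot.current_grip_width())
s=robot.snapshot("scene"); pickle.dump(s,open("scene3.pkl","wb"))
overlay(s,[.5505,-.2175,.1135],Ro.from_euler('z',YL-1.6).as_matrix(),[.5505,-.2175,.106],YL,(210,85,310,160),8,"pics/o3.png")
E
```

```text
0.15 0.151 [ 550.7 -217.6  132.6] [-5.6  3.4 14.1] [0.66 1.55 0.03] -0.499
0.3 0.301 [ 550.7 -217.7  132.6] [-5.6  2.6 12.4] [ 0.47  1.44 -0.04] -0.349
0.45 0.451 [ 550.8 -217.9  132.6] [-4.9  1.3 13.3] [0.21 1.34 0.02] -0.199
0.6 0.601 [ 550.8 -218.   132.6] [-5.1  1.1 12.1] [0.05 1.31 0.07] -0.049
0.75 0.751 [ 550.8 -218.1  132.6] [-5.5 -0.2 12.3] [-0.12  1.4   0.07] 0.101
0.9 0.901 [ 550.7 -218.2  132.6] [-4.9 -0.6 11.9] [-0.36  1.46  0.08] 0.251
1.05 1.051 [ 550.7 -218.3  132.6] [-5.8 -1.6 12. ] [-0.59  1.55 -0.04] 0.401
1.2 1.202 [ 550.6 -218.4  132.6] [-6.  -2.8 12. ] [-0.76  1.71  0.01] 0.551
1.35 1.352 [ 550.5 -218.5  132.7] [-6.8 -3.  12.5] [-0.82  1.93  0.03] 0.701
1.5 1.502 [ 550.4 -218.6  132.6] [-6.4 -3.6 13.1] [-0.92  2.08  0.04] 0.851
1.6 1.601 [ 550.2 -218.5  132.7] [-9.3 -3.3 14.7] [-0.78  2.42  0.02] 0.95
1.65 1.651 [ 550.1 -218.5  132.6] [-9.8 -3.4 14.8] [-0.78  2.51  0.06] 1.0
1.7 1.701 [ 550.1 -218.5  132.7] [-10.5  -1.8  14.5] [-0.8   2.6   0.03] 1.05
21.4333 0.12567962301752378
```

View pics/o3.png

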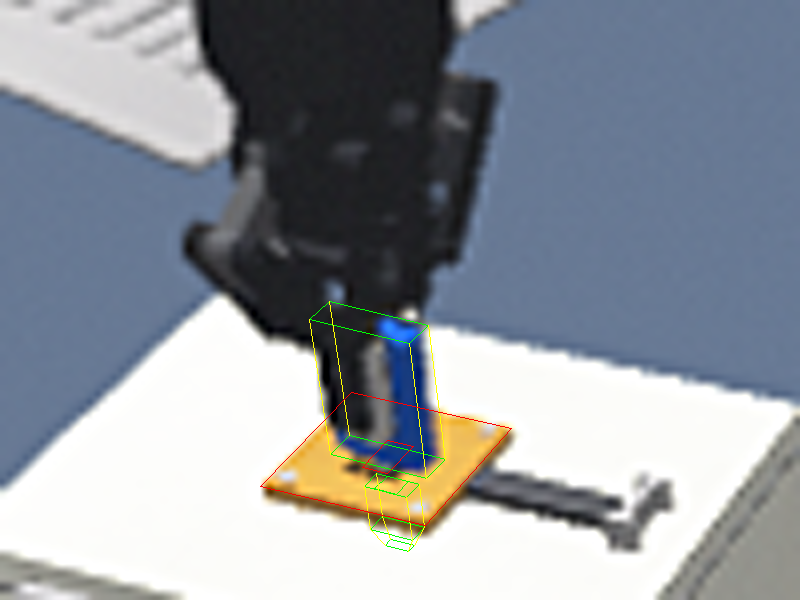

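The key head is turned a quarter turn and the bolt, now at (470–620,490), has drawn back. I'll turn a little further to lean on the stop, then hand in.

```bash
python3 - <<'E'
from h import *
from plant import robot
f0=np.load("f0.npy")
for a in (1.74,1.78,1.82):
    robot.movep([.5505,-.2175,.1317],quat(YL+np.pi-a)); robot.dwell(.2)
    t=np.mean([robot.current_wrist_torque()-f0[3:] for _ in range(5)],0)
    print(a,np.round(t,2),robot.current_q()[5],robot.current_ee_pos(),robot.current_wrist_force()-f0[:3])
    if abs(t[2])>.4: break
print(robot.current_finger_force(),robot.current_t())
print(robot.job_done())
E
```

```text
1.74 [-0.79  2.61  0.21] 1.089585110311151 [ 0.55006013 -0.21851982  0.13265353] [-10.30039418  -3.17075619  16.7761612 ]
1.78 [-0.79  2.78  0.44] 1.129367240716444 [ 0.55001446 -0.21848765  0.13265336] [-11.3103794   -3.98842164  15.80085865]
118.14444065093994 22.3833
the job is handed in; nothing more can be done
None
```

The blue key is home in the lock and turned clockwise to the stop, and the gripper is still holding it there; the job was handed in at about 22 s, and no verdict was returned.

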